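# Dismantle the rock swelling cell and put its parts where they belong

### The job

The swelling test is finished: take the stack on the round grey cell base apart from the top down, one piece at a time. Put the black loading cap upright into the round recess of the wooden block, the brown bronze stone flat in the middle of the small white dish, the brass ring with its rock disc upright in the middle of the balance pan, and last the pale ceramic stone flat in the middle of the large blue dish. Keep the ring level while you carry it, and set everything down gently, since the stones are brittle and the balance is delicate.

Things in the scene. Friction and masses are not known exactly. Their poses are not given: they have to be found in the camera images.
- cap: black anodised loading cap, loose, the top of the stack; origin at the centre of its underside, z up. A flange 42 mm in diameter and 10 mm high with a round boss 26 mm in diameter on it, 28 mm high in all; grip it by the boss. 80 g. It only lies on the bronze stone.
- upper_stone: dark brown bronze porous disc, loose, 50 mm in diameter, 12 mm thick; origin at the centre of its underside, z up. At the start its lower 4 mm sit in the mouth of the brass ring (1.5 mm clearance all round), its upper 8 mm stand above the ring's edge: grip those and lift straight up. 130 g.
- ring: brass ring, loose, 61 mm outside diameter, 53 mm inside, 24 mm high, with a dark grey rock disc fast in it (from the underside up to 20 mm); origin at the centre of its underside, z up. It stands free on the ceramic stone; grip it across its outside. 270 g.
- lower_stone: pale ceramic porous disc, loose, 70 mm in diameter, 12 mm thick; origin at the centre of its underside, z up. At the start it lies in the recess of the cell base, the upper 10 mm standing above the recess's lip: grip those and lift straight up. 120 g.
- cell: round grey anodised cell base, fixed, 124 mm in diameter, 12 mm high, brass water port at its own +x side; origin at the centre of its underside. Its pedestal (80 mm in diameter) has a recess: floor 24 mm up, lip 2 mm high, 74 mm inside. On that floor stand ceramic stone, ring, bronze stone, cap: undersides 24, 36, 56, 68 mm above the base's underside, top of the cap 96 mm
- cap_block: square wooden block, fixed, 96 x 96 x 22 mm, origin at the centre of its underside, with a round green-lined recess 60 mm in diameter and 8 mm deep in its top (floor 14 mm above the underside): the place of the black cap
- white_dish: small white enamel dish with a dark blue rim, fixed, 106 mm in outside diameter, 17 mm high over the rim, wall 3 mm, about 96 mm clear width inside, floor 4 mm above its underside; origin at the centre of its underside: the place of the bronze stone
- balance: light grey laboratory balance, fixed, 150 x 122 mm, with a flat round steel pan 104 mm in diameter over its middle; origin on the table right under the centre of the pan, z up; the pan's top face is 50 mm above the origin, nothing of the balance stands higher. Its display lies at its own -x side. The pan is the place of the brass ring
- blue_dish: large blue enamel dish with a white rim, fixed, 132 mm in outside diameter, 19 mm high over the rim, wall 3 mm, about 122 mm clear width inside, floor 4 mm above its underside; origin at the centre of its underside: the place of the ceramic stone
Not all that is in view belongs to the job. Of the things that look like the ring, the larger one is meant.

How it is judged (in metres and radians):
On the way, in this order (a step that is already met when the one before it is completed fails the run):
1. the cap lies in the recess of the wooden block, released (horizontal distance between cap and cap_block below 0.012 m and z of cap in the frame of cap_block below 0.017 m and contact force between cap and the fingers below 0.2 N), for 0.2 s.
2. the bronze stone lies in the small white dish, released (horizontal distance between upper_stone and white_dish below 0.015 m and z of upper_stone in the frame of white_dish below 0.007 m and contact force between upper_stone and the fingers below 0.2 N), for 0.2 s.
3. the ring stands on the balance pan, released (horizontal distance between ring and balance below 0.015 m and z of ring in the frame of balance below 0.053 m and contact force between ring and the fingers below 0.2 N), for 0.2 s.
4. the ceramic stone lies in the large blue dish, released (horizontal distance between lower_stone and blue_dish below 0.015 m and z of lower_stone in the frame of blue_dish below 0.007 m and contact force between lower_stone and the fingers below 0.2 N), for 0.2 s.
At the end, for the whole second after the job is handed in: Cap upright on the floor of the block's recess (centre within 12 mm), bronze stone flat on the floor of the white dish, ring upright on the balance pan, ceramic stone flat on the floor of the blue dish (each within 15 mm of the middle); all released and at rest (horizontal distance between cap and cap_block below 0.012 m and z of cap in the frame of cap_block between 0.01 and 0.017 m and angle between each of cap, upper_stone, ring, lower_stone's own z axis and vertical below 0.1 rad and linear speed of each of cap, upper_stone, ring, lower_stone below 0.01 m/s and horizontal distance between upper_stone and white_dish below 0.015 m and z of upper_stone in the frame of white_dish below 0.007 m and horizontal distance between ring and balance below 0.015 m and z of ring in the frame of balance between 0.047 and 0.053 m and horizontal distance between lower_stone and blue_dish below 0.015 m and z of lower_stone in the frame of blue_dish below 0.007 m); the robot touches nothing.
It fails at once if the ring is tilted by more than 25 degrees (angle between ring's own z axis and vertical above 0.44 rad).
It fails at once if the ring is dropped or pressed on the balance with more than 45 N (contact force between ring and balance above 45 N).
It fails at once if a stone is dropped or pressed on its dish with more than 45 N (contact force between upper_stone and white_dish above 45 N or contact force between lower_stone and blue_dish above 45 N).
It fails at once if a piece is let fall (out of the fingers and faster than 0.35 m/s: a drop of more than about 10 mm) ((contact force between cap and the fingers below 0.05 N and linear speed of cap above 0.35 m/s) or (contact force between upper_stone and the fingers below 0.05 N and linear speed of upper_stone above 0.35 m/s) or (contact force between ring and the fingers below 0.05 N and linear speed of ring above 0.35 m/s) or (contact force between lower_stone and the fingers below 0.05 N and linear speed of lower_stone above 0.35 m/s)).
It also fails if it takes over 112 s, if anything falls off the work surface, if the arm or the gripper's body presses on something with over 40 N, if the wrist force passes 120 N, or if a joint passes its speed limit or range.

### The arm

A 6-joint arm with a two-finger parallel gripper is mounted at the origin on a cart in front of the work surface, level with it; the furniture and walls round the work are solid. World frame = base frame: x ahead of the robot, y to its left, z up, the work surface at z = 0. Lengths are in mm, angles in rad, forces in N, time in s.
With the tool pointing down it reaches from about 275 to 1000 mm from the base axis. Payload 8.4 kg.
Tool frame: the origin (TCP) lies between the finger pads; the fingertips stand 22 mm ahead of it and the grasp point (between the pads) lies 3 mm ahead of it (r.nose_length is the z of the fingertips in the tool frame, in mm); z points along the fingers, y is the line along which they close (so a half turn about z gives the same grasp; the last joint's range is limited). The gripper opens to 85 mm and grips with 20 to 120 N. Pads are 22 mm wide; open, the fingers measure 114 mm over their backs; the gripper's body (76 mm by 85 mm) begins 54 mm behind the grasp point. The pads swing forward as they close: fully open they stand 13 mm farther back than shut.
Start: joints at [1.332, 0.353, 1.633, -0, 1.155, -0.002], TCP at [146.619, 607.561, 231.181] pointing down, gripper open.
Joint ranges: [-2.63, 2.63], [-0.92, 2.1], [0.06, 2.66], [-1.3, 4.44], [0, 2.69], [-3.02, 3.02]. Speed limits (rad/s): [2.22, 2.22, 2.79, 3.14, 3.14, 3.14].

### API

Orientations are given as [roll, pitch, yaw] about the fixed x, y, z axes, in that order (R = Rz(yaw) Ry(pitch) Rx(roll)).
In Python, from rig import r, cams gives the robot as it stands.
- The arm moves only by the shell command python3 -m handwheel 'ROWS' [FORCE]. ROWS is a JSON object whose key "deltas" holds a list of rows, 1 to 5 of them, each of 7 numbers: a rotation vector rx, ry, rz in a scale on which 1.0 is pi/2 rad, then dx, dy, dz in normalised numbers (1 is 500 mm), then the opening from 0.0 (shut) to 1.0 (fully open); each row shifts and turns the commanded pose from where the row before left it, along the tool's axes as they then stand; what a row does not reach is not made up. A row lasts 1/12 s, in which the tool goes at most 41.7 mm and 0.125 rad, less where a joint would pass 70% of its speed; a pose out of reach is approached as far as the arm can. The fingers move at their own pace and stop on an object; FORCE is the grip in N (left out, the last holds). Time passes only in rows, so rows that do not move let the fingers close. It prints the time, the measured TCP pose, the force, the opening and the grip force at its end. Shift and turn numbers lie between -1 and 1, and a call with a number outside is refused. Input that does not fit is refused with a message, and nothing moves.
- r.sense(): the state, without advancing time (a new reading comes with each control period).
- cams.grab_frame(name): name is "side" or "top" or "wrist"; returns the picture (480x640x3 uint8, red, green, blue); there is no depth.
- cams.camera_params(name): a dict with "fx", "fy", "cx", "cy" (pixels), "dist_coeffs" ([k1, k2, p1, p2, k3] as OpenCV has them; the pictures are not rectified), "rvec" (rotation vector, rad) and "tvec" (3), from world to camera coordinates, as OpenCV has them. Camera axes: x right, y down, z forward; pixel columns grow to the right and rows downward; lengths in mm; the calibration is good to about 2 mm. A picture is of the moment at which its call begins: read the wrist's pose just before it. camera_params takes no time and is no camera call; for the wrist camera it gives the pose at the moment of the call.
- r.sign_off(): hands the job in; it is judged then, once.
The state is a dict: "clock": time; "qpos": joint angles; "qvel": joint speeds; "joint_efforts": joint torques, N m; "eef_pos": TCP position; "tcp_rot": TCP orientation; "contact_force": force on the tool from outside, world axes, zero at the start; "wrist_torque": the same for the moment, N m; "opening": opening from 0.0 (shut) to 1.0 (fully open); "grasp_force": force on a finger pad.
Only numpy, scipy, OpenCV 4.12 (cv2) and the standard library are available. Lean on these libraries where they do the work, as an engineer would, in place of code of your own. Each camera call takes 0.05 s, during which the arm holds its last target. There are 200 camera calls.

## Working session

There is one attempt and no reset: what is moved stays moved. The work goes in short steps, Python scripts to look and compute and a shell command to move; the robot and the scene stay as the last step left them, time stands still between calls to the robot, and variables do not carry over. Pictures are saved under pics/ and viewed, at most 14 in all, crops included, and the job is handed in when it is done.

```bash
ls; mkdir -p pics; python3 - <<'E'
from rig import r,cams
import cv2
print(r.sense()); print(r.nose_length)
for n in("top","side"):
    cv2.imwrite(f"pics/{n}0.png",cams.grab_frame(n)[:,:,::-1]); print(cams.camera_params(n))
E
```

```text
pics
{'clock': 0.0, 'qpos': array([ 1.33158769e+00,  3.53644632e-01,  1.63412536e+00, -8.61669628e-06,
        1.15519744e+00, -2.39944463e-03]), 'qvel': array([-6.64280223e-04,  8.15382298e-04, -5.42591460e-05, -1.75133679e-03,
       -1.20058002e-03,  9.93135153e-04]), 'joint_efforts': array([-2.58442751e-04, -6.05223227e+01, -3.42082858e+01, -1.28318602e-04,
        9.28901281e-03,  6.44856755e-06]), 'eef_pos': array([146.51722   , 607.10000992, 230.46762887]), 'tcp_rot': array([-3.14021785e+00,  4.57966974e-06,  2.90478695e+00]), 'contact_force': array([-0.13792908,  0.11304137,  0.1815183 ]), 'wrist_torque': array([ 0.00887228, -0.01808302, -0.0058313 ]), 'grasp_force': 0.0, 'opening': 0.9967714387452826}
22.0
{'fx': 532.3706098221342, 'fy': 532.3706098221342, 'cx': 331.83358702980536, 'cy': 241.03526162504704, 'dist_coeffs': array([-0.07128111,  0.        ,  0.        ,  0.        ,  0.        ]), 'rvec': array([ 2.13943855, -2.18429261,  0.10916286]), 'tvec': array([  92.23974277,  569.26980703, 1037.19781431])}
{'fx': 453.56448787032167, 'fy': 453.56448787032167, 'cx': 315.6258201733393, 'cy': 236.42646369474286, 'dist_coeffs': array([0.00267455, 0.        , 0.        , 0.        , 0.        ]), 'rvec': array([ 0.39402503, -2.65790151,  1.4051    ]), 'tvec': array([529.63174587, 118.31380094, 958.00515031])}
```

View pics/top0.png

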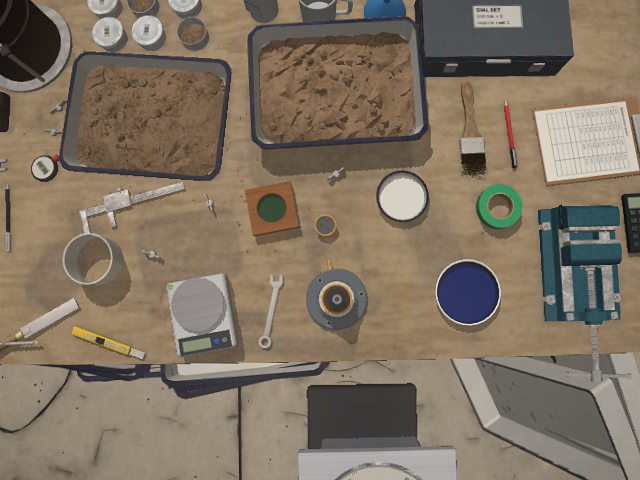

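View pics/side0.png

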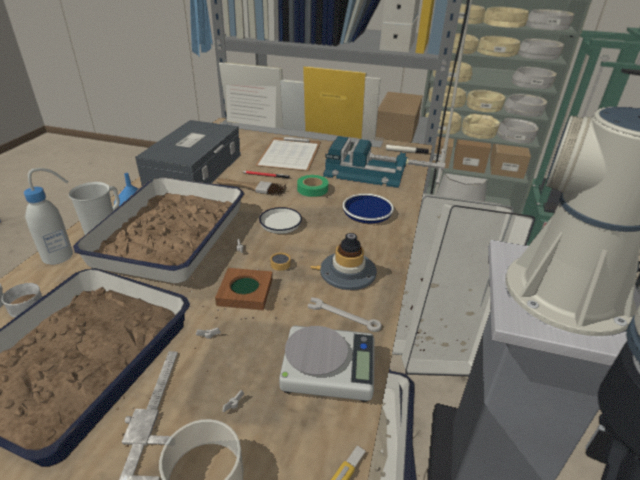

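The top view shows the cell with the stack at about (337,299), wooden block (272,208), white dish (402,197), blue dish (468,292) and balance pan (198,305). The side view confirms that the stack stands upright and that a small decoy ring lies nearby. I'll enlarge to read the centres.

```bash
cat >m.py <<'E'
import numpy as np, cv2
def load(c):
    K=np.array([[c['fx'],0,c['cx']],[0,c['fy'],c['cy']],[0,0,1]]);return K,c['dist_coeffs'],cv2.Rodrigues(c['rvec'])[0],c['tvec']
def px2w(c,uv,z):
    K,d,R,t=load(c);n=cv2.undistortPoints(np.array([[uv]],float),K,d)[0,0]
    ray=R.T@np.array([*n,1]);o=-R.T@t
    return o+ray*(z-o[2])/ray[2]
def proj(c,p):
    K,d,R,t=load(c);return cv2.projectPoints(np.atleast_2d(np.array(p,float)),c['rvec'],t,K,d)[0][:,0]
def circ(x,y,z,rad,n=60):
    a=np.linspace(0,2*np.pi,n);return np.c_[x+rad*np.cos(a),y+rad*np.sin(a),0*a+z]
E
python3 - <<'E'
from m import *
from rig import cams
c=cams.camera_params("top");im=cv2.imread("pics/top0.png")
for n,uv,z in[("cap",(337,299),96),("block",(272,208),22),("white",(402,197),17),("pan",(198,305),50),("blue",(468,292),19)]:
    print(n,px2w(c,uv,z).round(1))
cv2.imwrite("pics/c1.png",cv2.resize(im[170:360,160:520],None,fx=2.2,fy=2.2,interpolation=cv2.INTER_CUBIC))
E
```

```text
cap [455.1  72.6  96. ]
block [642.5 201.3  22. ]
white [660.5 -65.4  17. ]
pan [448.4 345.3  50. ]
blue [ 463.3 -191.8   19. ]
```

View pics/c1.png

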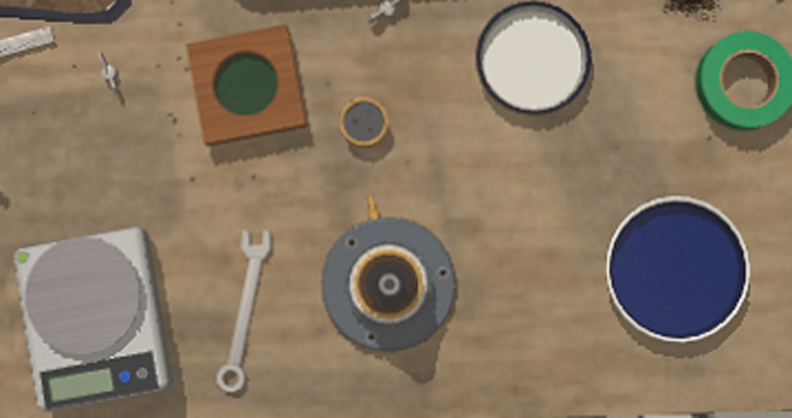

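The enlarged crop gives these full-image centres: pan (198.6,305.5), white dish rim (402.5,196.1), blue rim (468.2,292.5), block recess (271.6,208.0), cap boss top (336.8,299.5) and cell base (336.8,299.3). I'll check them by overlaying the fit in both views.

```bash
python3 - <<'E'
from m import *
from rig import cams
T=dict(cap=((336.8,299.5),96,13),base=((336.8,299.3),12,62),block=((271.6,208),22,30),white=((402.5,196.1),17,53),pan=((198.6,305.5),50,52),blue=((468.2,292.5),19,66))
P={n:px2w(cams.camera_params("top"),uv,z) for n,(uv,z,_) in T.items()}
for n in P:print(n,P[n].round(1))
for v,(x0,y0,x1,y1),s in(("top",(160,170,520,360),2.2),("side",(200,190,420,410),2.7)):
    im=cv2.resize(cv2.imread(f"pics/{v}0.png")[y0:y1,x0:x1],None,fx=s,fy=s,interpolation=cv2.INTER_CUBIC);c=cams.camera_params(v)
    for n,(_,z,rad) in T.items():
        q=((proj(c,circ(P[n][0],P[n][1],z,rad))-[x0,y0]+.5)*s-.5).round().astype(int);cv2.polylines(im,[q],True,(0,0,255),1)
    cv2.imwrite(f"pics/o_{v}.png",im)
E
```

```text
cap [454.2  73.   96. ]
base [454.5  72.9  12. ]
block [642.6 202.1  22. ]
white [662.4 -66.5  17. ]
pan [447.4 344.1  50. ]
blue [ 462.3 -192.2   19. ]
```

View pics/o_top.png

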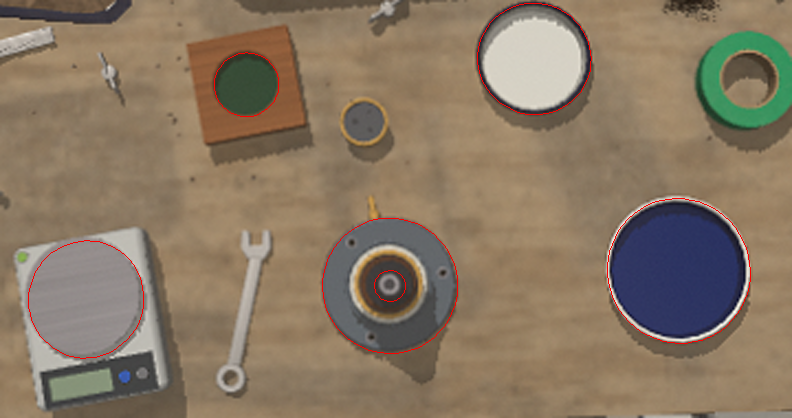

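View pics/o_side.png

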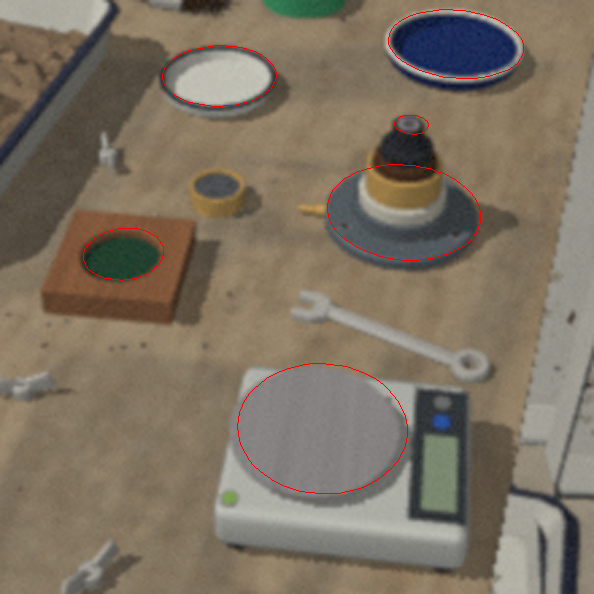

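The overlays fit within about 2 mm in both views. Next I'll turn to yaw π, which lines the tool axes up with the world, and travel to above the stack.

The rows are not in the units I measure in: shifts go in shares of 500 mm and turns go in shares of pi/2 rad. I convert before sending: -0.118 rad is -0.0751.

```bash
python3 -m handwheel '{"deltas":[[0, 0, -0.0751, 0, 0, 0, 1], [0, 0, -0.0751, 0, 0, 0, 1]]}' 30 && python3 -m handwheel '{"deltas":[[0, 0, 0, -0.04, -0.07, 0, 1], [0, 0, 0, -0.04, -0.07, 0, 1], [0, 0, 0, -0.04, -0.07, 0, 1], [0, 0, 0, -0.04, -0.07, 0, 1], [0, 0, 0, -0.04, -0.07, 0, 1]]}' && python3 -m handwheel '{"deltas":[[0, 0, 0, -0.04, -0.07, 0, 1], [0, 0, 0, -0.04, -0.07, 0, 1], [0, 0, 0, -0.04, -0.07, 0, 1], [0, 0, 0, -0.04, -0.07, 0, 1], [0, 0, 0, -0.04, -0.07, 0, 1]]}'
```

```text
clock: 0.27
eef_pos: [146.6, 607.3, 230.7]
tcp_rot: [-3.141, -0.0, -3.137]
contact_force: [0.2, -0.4, 0.3]
opening: 0.999
grasp_force: 0.0
clock: 0.68
eef_pos: [246.8, 430.6, 230.8]
tcp_rot: [-3.141, -0.0, 3.142]
contact_force: [0.9, 0.3, 0.4]
opening: 1.003
grasp_force: 0.0
clock: 1.1
eef_pos: [346.7, 255.5, 231.2]
tcp_rot: [3.142, 0.0, 3.141]
contact_force: [0.7, 0.5, 0.0]
opening: 1.001
grasp_force: 0.0
```

Converted, -35 mm is -0.07, -20 mm is -0.04.

```bash
python3 -m handwheel '{"deltas":[[0, 0, 0, -0.04, -0.07, 0, 1], [0, 0, 0, -0.04, -0.07, 0, 1], [0, 0, 0, -0.04, -0.07, 0, 1], [0, 0, 0, -0.04, -0.07, 0, 1], [0, 0, 0, -0.04, -0.07, 0, 1]]}' && python3 -m handwheel '{"deltas":[[0, 0, 0, -0.015, -0.015, 0.04, 1], [0, 0, 0, 0, 0, 0, 1], [0, 0, 0, 0, 0, 0, 1]]}'; python3 - <<'E'
from rig import r,cams
from m import *
c=cams.camera_params("wrist");im=cams.grab_frame("wrist")[:,:,::-1].copy()
for z,rad in((96,13),(68+10,21),(60,30.5),(36,35),(12,62)):
    cv2.polylines(im,[proj(c,circ(454.3,73,z,rad)).round().astype(int)],True,(0,0,255),1)
cv2.imwrite("pics/w1.png",im)
E
```

```text
clock: 1.52
eef_pos: [446.6, 80.3, 231.2]
tcp_rot: [3.142, 0.0, 3.141]
contact_force: [0.3, 0.3, -0.1]
opening: 1.003
grasp_force: 0.0
clock: 1.77
eef_pos: [452.9, 74.1, 210.3]
tcp_rot: [-3.141, -0.003, 3.139]
contact_force: [0.1, 0.4, 0.3]
opening: 1.003
grasp_force: 0.0
```

View pics/w1.png

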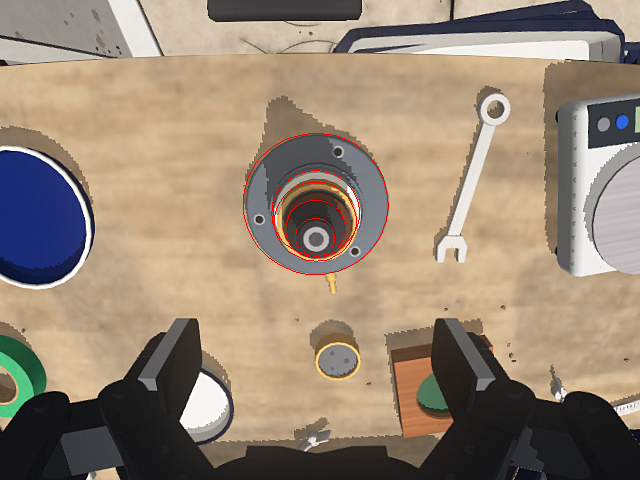

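The predicted circles coincide with the stack: cap boss centre at (317,238), ring and base outlines matched. I'll descend and grip the cap boss.

Converted, 35 mm is 0.07, -1.4 mm is -0.0028.

```bash
python3 -m handwheel '{"deltas":[[0, 0, 0, -0.0028, -0.002, 0.07, 1], [0, 0, 0, 0, 0, 0.07, 1], [0, 0, 0, 0, 0, 0.05, 1], [0, 0, 0, 0, 0, 0.024, 1], [0, 0, 0, 0, 0, 0, 1]]}' 30 && python3 -m handwheel '{"deltas":[[0, 0, 0, 0, 0, 0, 0.6], [0, 0, 0, 0, 0, 0, 0.4], [0, 0, 0, 0, 0, 0, 0.2], [0, 0, 0, 0, 0, 0, 0.2], [0, 0, 0, 0, 0, 0, 0.2]]}' 30 && python3 -m handwheel '{"deltas":[[0, 0, 0, 0, 0, 0, 0.2], [0, 0, 0, 0, 0, 0, 0.2], [0, 0, 0, 0, 0, 0, 0.2], [0, 0, 0, 0, 0, 0, 0.2]]}' 30; python3 - <<'E'
from rig import cams
import cv2
im=cams.grab_frame("side")[190:310,280:440,::-1]
cv2.imwrite("pics/s2.png",cv2.resize(im,None,fx=4.5,fy=4.5,interpolation=cv2.INTER_CUBIC))
E
```

```text
clock: 2.23
eef_pos: [452.8, 74.8, 102.3]
tcp_rot: [-3.141, -0.004, -3.14]
contact_force: [0.2, -0.2, -0.5]
opening: 1.001
grasp_force: 0.0
clock: 2.65
eef_pos: [455.7, 74.0, 105.1]
tcp_rot: [3.141, 0.002, 3.141]
contact_force: [-0.3, -0.6, -0.1]
opening: 0.3
grasp_force: 0.0
clock: 2.98
eef_pos: [455.1, 73.8, 104.2]
tcp_rot: [3.142, -0.0, 3.141]
contact_force: [-0.2, 0.4, 0.5]
opening: 0.198
grasp_force: 0.0
```

View pics/s2.png

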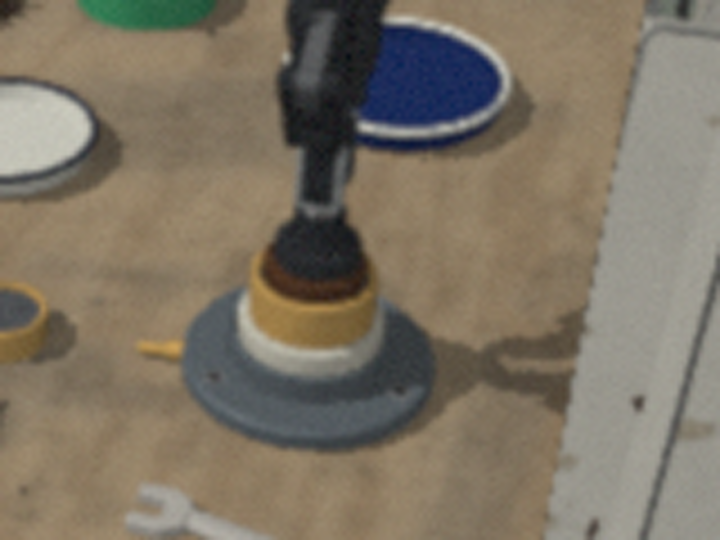

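The near fingertip ends at about (320,210) in the crop, close to the boss, but there is no grip force yet. I'll close further.

```bash
python3 -m handwheel '{"deltas":[[0, 0, 0, 0, 0, 0, 0], [0, 0, 0, 0, 0, 0, 0], [0, 0, 0, 0, 0, 0, 0], [0, 0, 0, 0, 0, 0, 0]]}' 30; python3 - <<'E'
from rig import cams
from m import *
c=cams.camera_params("side")
for p in([455,73,96],[455,86,96],[455,86,78],[455,94,82],[455,73,82]): print(p,((proj(c,p)[0]-[280,190])*4.5).round())
E
```

```text
clock: 3.37
eef_pos: [455.1, 73.8, 104.1]
tcp_rot: [-3.142, -0.0, 3.141]
contact_force: [0.6, 0.1, -0.3]
opening: 0.0
grasp_force: 0.0
[455, 73, 96] [322. 205.]
[455, 86, 96] [316. 220.]
[455, 86, 78] [313. 252.]
[455, 94, 82] [310. 255.]
[455, 73, 82] [320. 230.]
```

```bash
python3 - <<'E'
from rig import cams,r
import cv2,numpy as np
a=cv2.resize(cams.grab_frame("side")[190:310,300:400,::-1],(400,480),interpolation=cv2.INTER_CUBIC)
b=cams.grab_frame("wrist")[150:390,220:420,::-1]
cv2.imwrite("pics/s3.png",np.hstack([a,cv2.resize(b,(400,480))]))
print(r.sense()["qpos"])
E
```

```text
[ 1.57565046e-01  2.78111526e-01  2.08590534e+00 -3.03576049e-05
  7.77561533e-01 -1.41245182e+00]
```

View pics/s3.png

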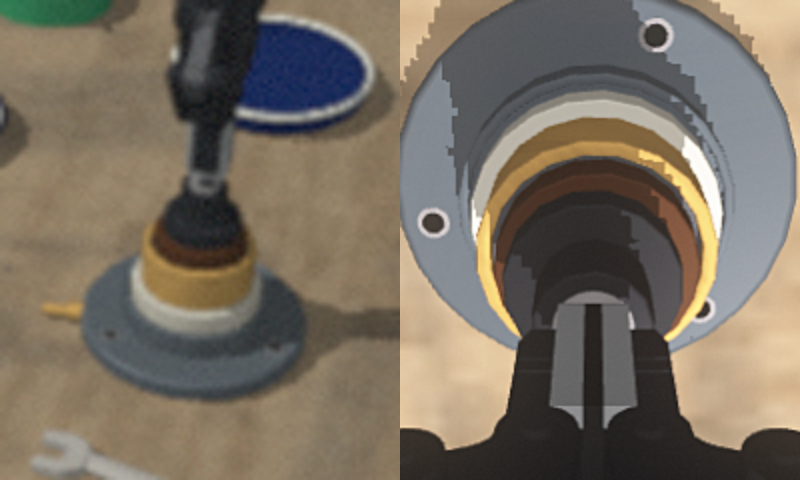

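```bash
python3 - <<'E'
from rig import cams,r
from m import *
s=cams.camera_params("side");w=cams.camera_params("wrist");e=r.sense();print(e["eef_pos"],e["tcp_rot"])
for d in(0,5,10,15,22): 
    p=[455,73.8,104-d];print(d,proj(s,p)[0].round(1),proj(w,p)[0].round(1))
    p=[455,84.8,104-d];print('  front',proj(s,p)[0].round(1))
# triangulate tip
P=[];
for c,uv in((s,(351.2,236.7)),(w,(316,301))):
    a=px2w(c,uv,0);b=px2w(c,uv,200);P.append((a,b-a))
A=np.c_[P[0][1],-P[1][1]];t=np.linalg.lstsq(A,P[1][0]-P[0][0],rcond=None)[0];print(P[0][0]+t[0]*P[0][1],P[1][0]+t[1]*P[1][1])
K,d,R,t=load(w);print("cam pos",(-R.T@t).round(1),(R.T@[0,0,1]).round(3))
E
```

```text
[455.11552871  73.82111932 104.18393928] [-3.14157387e+00  1.74292324e-05  3.14083482e+00]
0 [351.7 232.6] [316.8 322.3]
  front [350.6 235.4]
5 [351.6 234.6] [316.8 316.1]
  front [350.4 237.4]
10 [351.4 236.5] [316.7 310.2]
  front [350.2 239.4]
15 [351.2 238.5] [316.7 304.7]
  front [350.1 241.4]
22 [351.  241.3] [316.7 297.4]
  front [349.9 244.2]
[455.53643075  72.88344707  92.88173867] [452.14587088  73.49206221  91.15719536]
cam pos [372.9  73.7 247. ] [ 0.317 -0.    -0.948]
```

The shut fingers stand just above the boss, which means the fingertips sit higher than I assumed. I'll probe gently downward onto the cap top, known to be at z = 96, to calibrate the tip.

Converted, 1.5 mm is 0.003.

```bash
for i in 1; do python3 -m handwheel '{"deltas":[[0, 0, 0, 0, 0, 0.003, 0], [0, 0, 0, 0, 0, 0, 0]]}' | egrep 'eef|contact'; python3 -m handwheel '{"deltas":[[0, 0, 0, 0, 0, 0.003, 0], [0, 0, 0, 0, 0, 0, 0]]}' | egrep 'eef|contact'; python3 -m handwheel '{"deltas":[[0, 0, 0, 0, 0, 0.003, 0], [0, 0, 0, 0, 0, 0, 0]]}' | egrep 'eef|contact'; done
```

```text
eef_pos: [455.0, 73.8, 102.5]
contact_force: [-0.1, -0.3, -0.3]
eef_pos: [454.9, 73.8, 100.9]
contact_force: [-1.3, 0.0, 0.1]
eef_pos: [454.9, 73.8, 99.4]
contact_force: [-0.8, -0.9, 0.1]
```

Converted, 1.5 mm is 0.003.

```bash
python3 -m handwheel '{"deltas":[[0, 0, 0, 0, 0, 0.003, 0], [0, 0, 0, 0, 0, 0, 0]]}' | egrep 'eef|contact'; python3 -m handwheel '{"deltas":[[0, 0, 0, 0, 0, 0.003, 0], [0, 0, 0, 0, 0, 0, 0]]}' | egrep 'eef|contact'; python3 -m handwheel '{"deltas":[[0, 0, 0, 0, 0, 0.003, 0], [0, 0, 0, 0, 0, 0, 0]]}' | egrep 'eef|contact';  python3 - <<'E'
from rig import cams,r
import cv2,numpy as np
a=cv2.resize(cams.grab_frame("side")[200:260,320:380,::-1],(600,600),interpolation=cv2.INTER_CUBIC)
cv2.imwrite("pics/s4.png",a)
E
```

```text
eef_pos: [455.0, 73.8, 98.0]
contact_force: [-0.3, 0.5, 0.1]
eef_pos: [455.0, 73.8, 96.5]
contact_force: [-0.1, -0.0, -0.7]
eef_pos: [455.2, 73.8, 95.9]
contact_force: [-3.7, -1.0, 12.6]
```

View pics/s4.png

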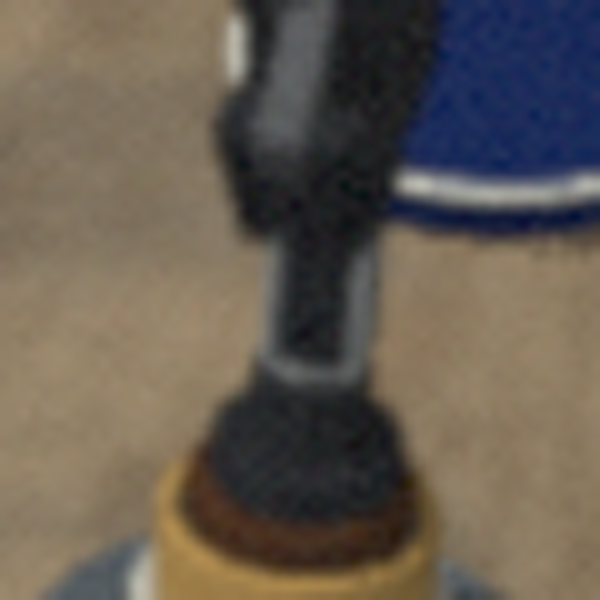

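Contact came at TCP z ≈ 96, so the shut fingertips sit at about TCP level rather than 22 mm ahead of it. I'll lift, open, go to TCP 84 and grip lightly, using the opening reading as the check.

Converted, -12 mm is -0.024.

```bash
python3 -m handwheel '{"deltas":[[0, 0, 0, 0, 0, -0.024, 0], [0, 0, 0, 0, 0, 0, 1], [0, 0, 0, 0, 0, 0, 1], [0, 0, 0, 0, 0, 0, 1], [0, 0, 0, 0, 0, 0, 1]]}' 20 && python3 -m handwheel '{"deltas":[[0, 0, 0, 0, 0, 0, 1], [0, 0, 0, 0, 0, 0.02, 1], [0, 0, 0, 0, 0, 0.02, 1], [0, 0, 0, 0, 0, 0.006, 1], [0, 0, 0, 0, 0, 0, 1]]}'  && python3 -m handwheel '{"deltas":[[0, 0, 0, 0, 0, 0, 0.7], [0, 0, 0, 0, 0, 0, 0.5], [0, 0, 0, 0, 0, 0, 0.4], [0, 0, 0, 0, 0, 0, 0.3], [0, 0, 0, 0, 0, 0, 0.25]]}' && python3 -m handwheel '{"deltas":[[0, 0, 0, 0, 0, 0, 0.2], [0, 0, 0, 0, 0, 0, 0.2], [0, 0, 0, 0, 0, 0, 0.2]]}'; python3 - <<'E'
from rig import cams,r
import cv2,numpy as np
a=cv2.resize(cams.grab_frame("side")[190:250,320:370,::-1],(400,480),interpolation=cv2.INTER_CUBIC)
b=cams.grab_frame("wrist")[150:390,220:420,::-1]
cv2.imwrite("pics/s5.png",np.hstack([a,cv2.resize(b,(400,480))]))
E
```

```text
clock: 4.93
eef_pos: [454.8, 73.8, 106.7]
tcp_rot: [-3.142, -0.001, 3.141]
contact_force: [0.3, -0.5, 0.5]
opening: 0.567
grasp_force: 0.0
clock: 5.35
eef_pos: [453.9, 73.6, 82.6]
tcp_rot: [-3.141, -0.003, 3.141]
contact_force: [0.2, 0.3, 1.2]
opening: 1.003
grasp_force: 0.0
clock: 5.77
eef_pos: [455.3, 73.8, 84.4]
tcp_rot: [3.142, 0.001, 3.141]
contact_force: [-0.4, 0.2, 3.0]
opening: 0.299
grasp_force: 3.1
clock: 6.02
eef_pos: [455.3, 73.8, 84.5]
tcp_rot: [3.142, 0.001, 3.141]
contact_force: [-0.8, -1.4, 5.9]
opening: 0.295
grasp_force: 19.6
```

View pics/s5.png

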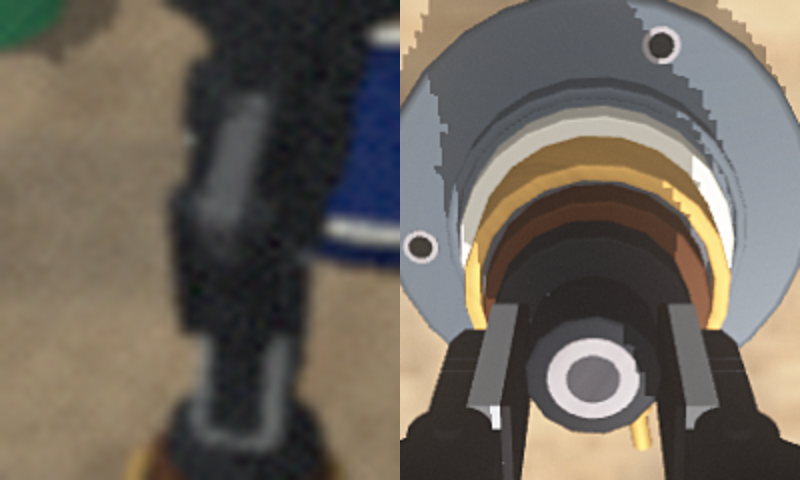

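Cap gripped: the opening of 0.295 matches the 26 mm boss, and its top is centred between the pads at (590,380). I'll lift it and carry it to the block.

Converted, -20 mm is -0.04, -15 mm is -0.03.

```bash
python3 -m handwheel '{"deltas":[[0, 0, 0, 0, 0, -0.006, 0.1], [0, 0, 0, 0, 0, -0.024, 0.1], [0, 0, 0, 0, 0, -0.04, 0.1], [0, 0, 0, 0, 0, -0.04, 0.1], [0, 0, 0, 0, 0, -0.03, 0.1]]}' 30 && python3 -m handwheel '{"deltas":[[0, 0, 0, -0.036, 0.024, 0, 0.1], [0, 0, 0, -0.06, 0.04, 0, 0.1], [0, 0, 0, -0.06, 0.04, 0, 0.1], [0, 0, 0, -0.06, 0.04, 0, 0.1], [0, 0, 0, -0.06, 0.04, 0, 0.1]]}' && python3 -m handwheel '{"deltas":[[0, 0, 0, -0.06, 0.04, 0, 0.1], [0, 0, 0, -0.036, 0.03, 0, 0.1], [0, 0, 0, -0.004, 0.004, 0, 0.1], [0, 0, 0, 0, 0, 0, 0.1]]}' ; python3 - <<'E'
from rig import cams,r
import cv2,numpy as np
from m import *
s=cams.camera_params("wrist");im=cams.grab_frame("wrist")[:,:,::-1].copy()
cv2.polylines(im,[proj(s,circ(642.6,202.1,22,30)).round().astype(int)],True,(0,0,255),1)
cv2.imwrite("pics/s6.png",im);print(r.sense()["eef_pos"])
E
```

```text
clock: 6.53
eef_pos: [455.2, 73.9, 155.4]
tcp_rot: [3.142, 0.0, 3.141]
contact_force: [0.0, 0.0, -1.3]
opening: 0.285
grasp_force: 29.5
clock: 6.95
eef_pos: [594.2, 166.7, 154.1]
tcp_rot: [-3.142, -0.0, 3.141]
contact_force: [0.9, -0.1, -1.4]
opening: 0.288
grasp_force: 29.6
clock: 7.28
eef_pos: [643.5, 203.4, 153.4]
tcp_rot: [-3.141, -0.001, -3.142]
contact_force: [-0.5, 0.0, -0.3]
opening: 0.284
grasp_force: 29.6
[642.41649963 202.55063672 153.36986173]
```

View pics/s6.png

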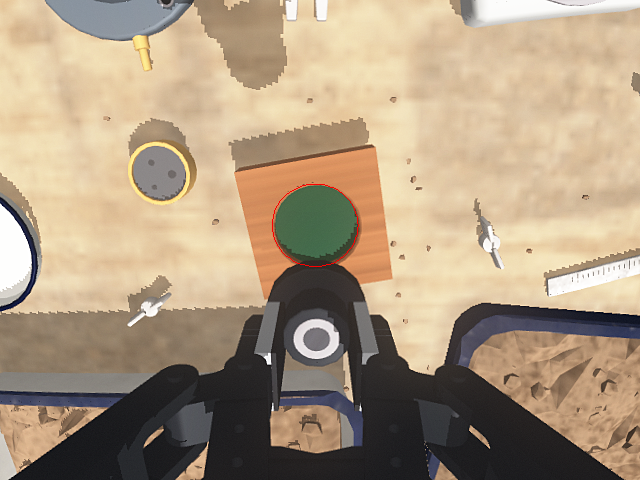

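The red circle matches the recess at (316,224) and the cap, at (316,338), is upright in the grip. I'll lower it.

Converted, 35 mm is 0.07, 30 mm is 0.06.

```bash
python3 -m handwheel '{"deltas":[[0, 0, 0, 0, 0, 0.03, 0.1], [0, 0, 0, 0, 0, 0.06, 0.1], [0, 0, 0, 0, 0, 0.07, 0.1], [0, 0, 0, 0, 0, 0.05, 0.1], [0, 0, 0, 0, 0, 0.02, 0.1]]}' && python3 -m handwheel '{"deltas":[[0, 0, 0, 0, 0, 0.006, 0.1], [0, 0, 0, 0, 0, 0.002, 0.1], [0, 0, 0, 0, 0, 0, 0.1]]}' && python3 -m handwheel '{"deltas":[[0, 0, 0, 0, 0, 0.004, 0.1], [0, 0, 0, 0, 0, 0, 0.1], [0, 0, 0, 0, 0, 0, 0.1]]}'
```

```text
clock: 7.75
eef_pos: [639.4, 200.8, 35.5]
tcp_rot: [-3.14, -0.006, 3.14]
contact_force: [-1.0, -0.1, -0.8]
opening: 0.284
grasp_force: 29.6
clock: 8.0
eef_pos: [643.9, 202.7, 36.7]
tcp_rot: [3.141, 0.002, 3.141]
contact_force: [0.6, 0.2, -0.2]
opening: 0.283
grasp_force: 29.6
clock: 8.25
eef_pos: [643.8, 202.8, 34.3]
tcp_rot: [3.141, 0.001, 3.141]
contact_force: [0.4, -0.4, -0.6]
opening: 0.282
grasp_force: 29.6
```

```bash
python3 -m handwheel '{"deltas":[[0, 0, 0, 0, 0, 0.003, 0.1], [0, 0, 0, 0, 0, 0, 0.1], [0, 0, 0, 0, 0, 0, 0.1]]}' |egrep 'eef|cont' && python3 -m handwheel '{"deltas":[[0, 0, 0, 0, 0, 0.002, 0.1], [0, 0, 0, 0, 0, 0, 0.1], [0, 0, 0, 0, 0, 0, 0.1]]}'|egrep 'eef|cont' && python3 -m handwheel '{"deltas":[[0, 0, 0, 0, 0, 0.002, 0.1], [0, 0, 0, 0, 0, 0, 0.1], [0, 0, 0, 0, 0, 0, 0.1]]}'|egrep 'eef|cont'
```

```text
eef_pos: [643.2, 202.7, 31.7]
contact_force: [-0.4, -0.1, -0.5]
eef_pos: [643.3, 202.7, 30.7]
contact_force: [-0.1, 1.2, 0.3]
eef_pos: [643.4, 202.7, 30.6]
contact_force: [-3.1, -1.1, 9.5]
```

Contact at 30.6, exactly as expected. I'll release, retreat and return to above the stack.

```bash
python3 -m handwheel '{"deltas":[[0, 0, 0, 0, 0, 0, 0.35], [0, 0, 0, 0, 0, 0, 0.45], [0, 0, 0, 0, 0, 0, 0.6], [0, 0, 0, 0, 0, 0, 0.6], [0, 0, 0, 0, 0, 0, 0.6]]}' && python3 -m handwheel '{"deltas":[[0, 0, 0, 0, 0, -0.02, 0.6], [0, 0, 0, 0, 0, -0.05, 0.8], [0, 0, 0, 0, 0, -0.06, 0.8], [0, 0, 0, 0, 0, -0.06, 0.8], [0, 0, 0, 0, 0, -0.05, 0.8]]}' && python3 -m handwheel '{"deltas":[[0, 0, 0, 0.062, -0.042, 0, 0.8], [0, 0, 0, 0.062, -0.042, 0, 0.8], [0, 0, 0, 0.062, -0.042, 0, 0.8], [0, 0, 0, 0.062, -0.042, 0, 0.8], [0, 0, 0, 0.062, -0.042, 0, 0.8]]}' && python3 -m handwheel '{"deltas":[[0, 0, 0, 0.062, -0.042, 0, 0.8], [0, 0, 0, 0.005, -0.007, 0, 0.8], [0, 0, 0, 0, 0, 0, 0.8], [0, 0, 0, 0, 0, 0, 0.8]]}'; python3 - <<'E'
from rig import cams,r
import cv2,numpy as np
from m import *
print(r.sense()["eef_pos"])
s=cams.camera_params("wrist");im=cams.grab_frame("wrist")[:,:,::-1].copy()
for z,rad in((68,25),(60,30.5),(36,35)): cv2.polylines(im,[proj(s,circ(454.3,73,z,rad)).round().astype(int)],True,(0,0,255),1)
c=cv2.resize(cams.grab_frame("top")[180:240,240:300,::-1],(320,320),interpolation=cv2.INTER_CUBIC)
im[:320,:320]=im[100:420,160:480];im[:320,320:]=c
cv2.imwrite("pics/s7.png",im[:320])
E
```

```text
clock: 9.42
eef_pos: [643.1, 202.6, 29.5]
tcp_rot: [-3.142, -0.0, 3.141]
contact_force: [0.5, 0.2, 0.4]
opening: 0.602
grasp_force: 0.0
clock: 9.83
eef_pos: [643.6, 202.8, 152.5]
tcp_rot: [3.141, 0.001, 3.141]
contact_force: [0.3, 0.3, 1.0]
opening: 0.802
grasp_force: 0.0
clock: 10.25
eef_pos: [486.6, 97.0, 150.3]
tcp_rot: [3.142, 0.001, 3.141]
contact_force: [-0.2, -0.4, 0.2]
opening: 0.804
grasp_force: 0.0
clock: 10.58
eef_pos: [455.7, 73.4, 150.7]
tcp_rot: [3.141, 0.002, 3.14]
contact_force: [0.1, 0.3, -0.4]
opening: 0.802
grasp_force: 0.0
[455.69675145  73.41539354 150.67734717]
```

View pics/s7.png

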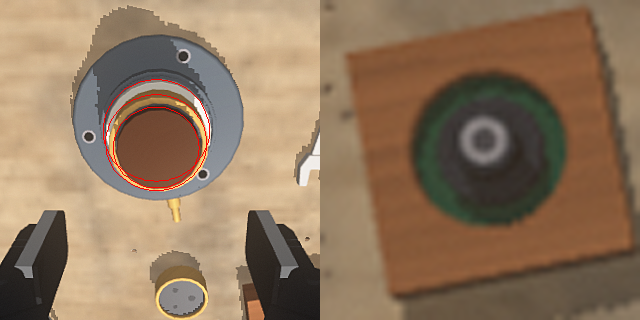

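The right half shows the cap centred and upright in the recess. The left half shows the bronze stone where predicted, within about 1 mm. Next I'll set the opening just wider than the stone and probe the ring's edge (z = 60) to find the tip height.

Converted, 30 mm is 0.06, 1.2 mm is 0.0024.

```bash
python3 -m handwheel '{"deltas":[[0, 0, 0, 0.0024, -0.0006, 0.04, 0.64], [0, 0, 0, 0, 0, 0.06, 0.64], [0, 0, 0, 0, 0, 0.04, 0.64], [0, 0, 0, 0, 0, 0.016, 0.64], [0, 0, 0, 0, 0, 0, 0.64]]}' 30 && python3 -m handwheel '{"deltas":[[0, 0, 0, 0, 0, 0.01, 0.64], [0, 0, 0, 0, 0, 0, 0.64], [0, 0, 0, 0, 0, 0, 0.64]]}'  && python3 -m handwheel '{"deltas":[[0, 0, 0, 0, 0, 0.004, 0.64], [0, 0, 0, 0, 0, 0, 0.64]]}'|egrep 'eef|cont'  && python3 -m handwheel '{"deltas":[[0, 0, 0, 0, 0, 0.004, 0.64], [0, 0, 0, 0, 0, 0, 0.64]]}'|egrep 'eef|cont'
```

```text
clock: 11.1
eef_pos: [452.9, 73.3, 70.0]
tcp_rot: [-3.141, -0.003, 3.141]
contact_force: [-0.4, -0.0, 0.1]
opening: 0.641
grasp_force: 0.0
clock: 11.35
eef_pos: [454.2, 73.3, 67.4]
tcp_rot: [3.141, 0.001, 3.141]
contact_force: [-0.3, -0.1, -0.2]
opening: 0.643
grasp_force: 0.0
eef_pos: [453.8, 73.1, 65.1]
contact_force: [0.7, -0.2, -0.8]
eef_pos: [453.4, 73.0, 62.7]
contact_force: [-0.2, -0.7, 0.0]
```

Converted, 1.5 mm is 0.003.

```bash
python3 -m handwheel '{"deltas":[[0, 0, 0, 0, 0, 0.003, 0.64], [0, 0, 0, 0, 0, 0, 0.64]]}'|egrep 'eef|cont';python3 -m handwheel '{"deltas":[[0, 0, 0, 0, 0, 0.003, 0.64], [0, 0, 0, 0, 0, 0, 0.64]]}'|egrep 'eef|cont' ;python3 -m handwheel '{"deltas":[[0, 0, 0, 0, 0, 0.002, 0.64], [0, 0, 0, 0, 0, 0, 0.64]]}'|egrep 'eef|cont'
```

```text
eef_pos: [453.3, 73.0, 61.0]
contact_force: [0.6, -0.3, 0.8]
eef_pos: [453.3, 73.0, 59.5]
contact_force: [0.4, 0.5, -0.5]
eef_pos: [453.3, 73.0, 58.5]
contact_force: [-0.3, -0.4, -0.5]
```

Converted, 1 mm is 0.002.

```bash
python3 -m handwheel '{"deltas":[[0, 0, 0, 0, 0, 0.002, 0.64], [0, 0, 0, 0, 0, 0, 0.64]]}'|egrep 'eef|cont';python3 -m handwheel '{"deltas":[[0, 0, 0, 0, 0, 0.002, 0.64], [0, 0, 0, 0, 0, 0, 0.64]]}'|egrep 'eef|cont' ;python3 -m handwheel '{"deltas":[[0, 0, 0, 0, 0, 0.002, 0.64], [0, 0, 0, 0, 0, 0, 0.64]]}'|egrep 'eef|cont'
```

```text
eef_pos: [453.3, 73.0, 57.5]
contact_force: [-1.2, -0.2, 0.0]
eef_pos: [453.3, 73.0, 56.6]
contact_force: [0.1, -0.4, 0.4]
eef_pos: [453.5, 73.0, 55.9]
contact_force: [-0.8, 1.6, 5.5]
```

Contact at TCP 56.1, so the tip is 3.9 mm above TCP at this opening. I'll raise 3 mm, grip the bronze stone and lift.

Converted, -3.3 mm is -0.0066.

```bash
python3 -m handwheel '{"deltas":[[0, 0, 0, 0, 0, -0.0066, 0.64], [0, 0, 0, 0, 0, 0, 0.6], [0, 0, 0, 0, 0, 0, 0.55], [0, 0, 0, 0, 0, 0, 0.5], [0, 0, 0, 0, 0, 0, 0.4]]}' 30 && python3 -m handwheel '{"deltas":[[0, 0, 0, 0, 0, 0, 0.4], [0, 0, 0, 0, 0, 0, 0.4], [0, 0, 0, 0, 0, 0, 0.4]]}' 40 && python3 -m handwheel '{"deltas":[[0, 0, 0, 0, 0, -0.004, 0.4], [0, 0, 0, 0, 0, -0.008, 0.4], [0, 0, 0, 0, 0, -0.016, 0.4], [0, 0, 0, 0, 0, -0.02, 0.4], [0, 0, 0, 0, 0, 0, 0.4]]}'; python3 - <<'E'
from rig import cams
import cv2,numpy as np
a=cv2.resize(cams.grab_frame("side")[180:300,300:400,::-1],(400,480),interpolation=cv2.INTER_CUBIC)
b=cams.grab_frame("wrist")[150:390,220:420,::-1]
cv2.imwrite("pics/s8.png",np.hstack([a,cv2.resize(b,(400,480))]))
E
```

```text
clock: 13.1
eef_pos: [453.7, 73.2, 59.6]
tcp_rot: [3.141, 0.001, 3.141]
contact_force: [-3.0, -0.0, 10.9]
opening: 0.564
grasp_force: 29.0
clock: 13.35
eef_pos: [453.7, 73.1, 59.7]
tcp_rot: [3.141, 0.001, 3.141]
contact_force: [-2.7, -0.1, 12.5]
opening: 0.557
grasp_force: 39.0
clock: 13.77
eef_pos: [454.5, 73.1, 84.8]
tcp_rot: [3.141, 0.002, 3.141]
contact_force: [1.5, -0.2, -0.6]
opening: 0.555
grasp_force: 41.5
```

View pics/s8.png

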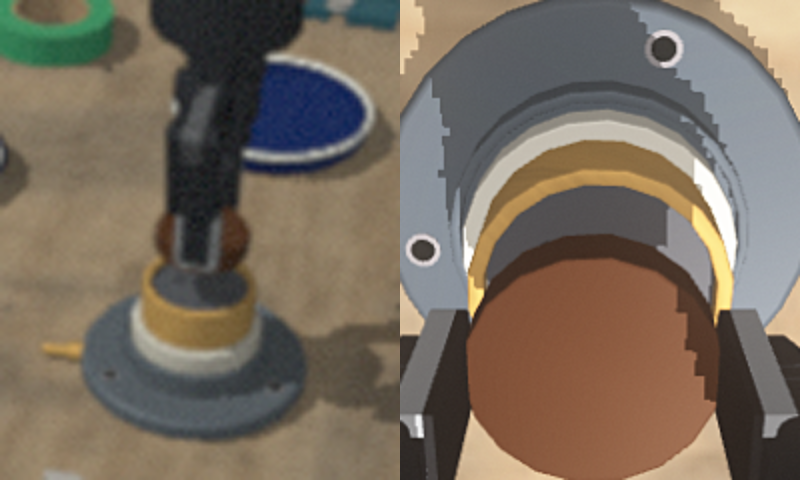

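The bronze stone hangs level between the pads at (593,360), and the ring stayed seated below it. I'll carry it to the white dish.

Converted, -30 mm is -0.06, -20 mm is -0.04.

```bash
python3 -m handwheel '{"deltas":[[0, 0, 0, 0, 0, -0.03, 0.4], [0, 0, 0, 0, 0, -0.04, 0.4], [0, 0, 0, -0.03, -0.02, -0.01, 0.4], [0, 0, 0, -0.06, -0.04, 0, 0.4], [0, 0, 0, -0.06, -0.04, 0, 0.4]]}' && python3 -m handwheel '{"deltas":[[0, 0, 0, -0.06, -0.04, 0, 0.4], [0, 0, 0, -0.06, -0.04, 0, 0.4], [0, 0, 0, -0.06, -0.04, 0, 0.4], [0, 0, 0, -0.056, -0.04, 0, 0.4], [0, 0, 0, -0.03, -0.0192, 0, 0.4]]}' && python3 -m handwheel '{"deltas":[[0, 0, 0, 0, 0, 0, 0.4], [0, 0, 0, 0, 0, 0, 0.4], [0, 0, 0, 0, 0, 0, 0.4]]}'
```

```text
clock: 14.28
eef_pos: [528.9, 22.7, 123.6]
tcp_rot: [3.141, 0.001, -3.141]
contact_force: [0.2, 0.4, -1.0]
opening: 0.557
grasp_force: 41.7
clock: 14.7
eef_pos: [664.1, -69.3, 122.6]
tcp_rot: [-3.141, 0.002, 3.14]
contact_force: [-0.2, -0.3, -1.4]
opening: 0.552
grasp_force: 41.7
clock: 14.95
eef_pos: [660.1, -66.4, 122.2]
tcp_rot: [3.141, -0.002, 3.141]
contact_force: [-0.3, 0.5, -1.1]
opening: 0.552
grasp_force: 41.6
```

Converted, 30 mm is 0.06, 20 mm is 0.04.

```bash
python3 -m handwheel '{"deltas":[[0, 0, 0, -0.004, 0, 0.03, 0.4], [0, 0, 0, 0, 0, 0.06, 0.4], [0, 0, 0, 0, 0, 0.06, 0.4], [0, 0, 0, 0, 0, 0.04, 0.4], [0, 0, 0, 0, 0, 0.016, 0.4]]}' && python3 -m handwheel '{"deltas":[[0, 0, 0, 0, 0, 0.004, 0.4], [0, 0, 0, 0, 0, 0, 0.4], [0, 0, 0, 0, 0, 0, 0.4]]}'|egrep 'eef|cont' && python3 -m handwheel '{"deltas":[[0, 0, 0, 0, 0, 0.004, 0.4], [0, 0, 0, 0, 0, 0, 0.4], [0, 0, 0, 0, 0, 0, 0.4]]}'|egrep 'eef|cont'
```

```text
clock: 15.37
eef_pos: [659.9, -65.7, 15.8]
tcp_rot: [3.141, -0.006, -3.142]
contact_force: [-0.6, 0.0, -2.3]
opening: 0.555
grasp_force: 41.6
eef_pos: [664.1, -66.6, 19.1]
contact_force: [-0.2, -0.9, -0.7]
eef_pos: [663.8, -66.8, 16.9]
contact_force: [-0.0, -0.7, -1.3]
```

The rows are not in the units I measure in: shifts go in shares of 500 mm and turns go in shares of pi/2 rad. I convert before sending: 3 mm is 0.006, 2 mm is 0.004.

```bash
python3 -m handwheel '{"deltas":[[0, 0, 0, 0.002, 0, 0.006, 0.4], [0, 0, 0, 0, 0, 0.004, 0.4], [0, 0, 0, 0, 0, 0, 0.4], [0, 0, 0, 0, 0, 0, 0.4]]}'|egrep 'eef|cont' && python3 -m handwheel '{"deltas":[[0, 0, 0, 0, 0, 0.004, 0.4], [0, 0, 0, 0, 0, 0, 0.4], [0, 0, 0, 0, 0, 0, 0.4]]}'|egrep 'eef|cont' && python3 -m handwheel '{"deltas":[[0, 0, 0, 0, 0, 0.002, 0.4], [0, 0, 0, 0, 0, 0, 0.4], [0, 0, 0, 0, 0, 0, 0.4]]}'|egrep 'eef|cont'
```

```text
eef_pos: [662.1, -66.8, 10.8]
contact_force: [-0.7, -0.7, -0.2]
eef_pos: [662.2, -66.7, 8.8]
contact_force: [0.2, -1.2, -0.9]
eef_pos: [662.3, -66.8, 8.0]
contact_force: [-0.4, -0.6, -1.5]
```

Converted, 0.6 mm is 0.0012.

```bash
python3 -m handwheel '{"deltas":[[0, 0, 0, 0, 0, 0.0012, 0.4], [0, 0, 0, 0, 0, 0, 0.4], [0, 0, 0, 0, 0, 0, 0.4]]}'|egrep 'eef|cont' && python3 -m handwheel '{"deltas":[[0, 0, 0, 0, 0, 0, 0.56], [0, 0, 0, 0, 0, 0, 0.6], [0, 0, 0, 0, 0, 0, 0.65], [0, 0, 0, 0, 0, 0, 0.65], [0, 0, 0, 0, 0, 0, 0.65]]}' && python3 -m handwheel '{"deltas":[[0, 0, 0, 0, 0, -0.01, 0.65], [0, 0, 0, 0, 0, -0.04, 0.65], [0, 0, 0, 0, 0, -0.06, 0.65], [0, 0, 0, 0, 0, -0.06, 0.7], [0, 0, 0, 0, 0, -0.05, 0.9]]}'
```

```text
eef_pos: [662.4, -66.8, 7.9]
contact_force: [-1.6, -0.2, 5.8]
clock: 17.37
eef_pos: [662.3, -66.8, 7.3]
tcp_rot: [-3.142, -0.0, 3.141]
contact_force: [-0.3, -0.2, -0.4]
opening: 0.649
grasp_force: 0.0
clock: 17.78
eef_pos: [662.6, -66.8, 119.6]
tcp_rot: [-3.141, 0.001, 3.141]
contact_force: [0.7, 0.5, 0.6]
opening: 0.828
grasp_force: 0.0
```

Bronze stone released in the white dish. Back to the stack for the ring.

Converted, 30 mm is 0.06, 20 mm is 0.04.

```bash
python3 -m handwheel '{"deltas":[[0, 0, 0, 0.06, 0.04, 0, 0.95], [0, 0, 0, 0.06, 0.04, 0, 0.95], [0, 0, 0, 0.06, 0.04, 0, 0.95], [0, 0, 0, 0.06, 0.04, 0, 0.95], [0, 0, 0, 0.06, 0.04, 0, 0.95]]}' && python3 -m handwheel '{"deltas":[[0, 0, 0, 0.06, 0.04, 0, 0.95], [0, 0, 0, 0.056, 0.04, 0, 0.95], [0, 0, 0, 0, 0, 0, 0.95], [0, 0, 0, 0, 0, 0, 0.95]]}'; python3 - <<'E'
from rig import cams,r
from m import *
# numeric check of ring centre: brass rim in wrist picture
print(r.sense()["eef_pos"].round(1))
s=cams.camera_params("wrist");im=cams.grab_frame("wrist")[:,:,::-1]
h=cv2.cvtColor(im,cv2.COLOR_BGR2HSV);m=cv2.inRange(h,(15,90,90),(32,255,255))
n,l,st,ce=cv2.connectedComponentsWithStats(m)
for i in range(1,n):
    if st[i][4]>400: print(st[i],ce[i].round(1))
for z,rad in((60,30.5),): q=proj(s,circ(454.3,73,z,rad));print(q.min(0),q.max(0))
cv2.imwrite("pics/ring.png",im)
E
```

```text
clock: 18.2
eef_pos: [510.9, 34.0, 117.8]
tcp_rot: [3.141, 0.001, 3.14]
contact_force: [-0.5, 0.4, 0.6]
opening: 0.948
grasp_force: 0.0
clock: 18.53
eef_pos: [453.3, 74.2, 117.9]
tcp_rot: [3.142, 0.0, -3.14]
contact_force: [-0.5, -0.1, -0.0]
opening: 0.949
grasp_force: 0.0
[453.3  74.2 117.9]
[263  32 179  17 629] [329.4  35.8]
[ 53  82  54  33 424] [81.1 97.7]
[  0 112  78  33 978] [ 35.5 130.8]
[ 261  206  113  115 3429] [317.  256.7]
[  60  229   94   44 1255] [114.7 247.9]
[603 245  24  39 514] [615.9 264.6]
[ 300  393   72   58 1411] [339.3 414.7]
[256.77522073 213.04435862] [371.97434362 319.71379589]
```

The ring rim measures within about 1.5 mm of the prediction (y ≈ 74.5). I'll descend and grip it.

Converted, 30 mm is 0.06, 25 mm is 0.05.

```bash
python3 -m handwheel '{"deltas":[[0, 0, 0, -0.0024, 0.0006, 0.03, 0.95], [0, 0, 0, 0, 0, 0.06, 0.95], [0, 0, 0, 0, 0, 0.05, 0.95], [0, 0, 0, 0, 0, 0.02, 0.95], [0, 0, 0, 0, 0, 0, 0.95]]}' 30 && python3 -m handwheel '{"deltas":[[0, 0, 0, 0, 0, 0, 0.85], [0, 0, 0, 0, 0, 0, 0.75], [0, 0, 0, 0, 0, 0, 0.7], [0, 0, 0, 0, 0, 0, 0.6], [0, 0, 0, 0, 0, 0, 0.6]]}' && python3 -m handwheel '{"deltas":[[0, 0, 0, 0, 0, 0, 0.6], [0, 0, 0, 0, 0, 0, 0.6], [0, 0, 0, 0, 0, 0, 0.6]]}' 50
```

```text
clock: 19.0
eef_pos: [455.0, 73.0, 35.6]
tcp_rot: [-3.141, -0.003, 3.14]
contact_force: [-1.0, 0.5, 0.7]
opening: 0.949
grasp_force: 0.0
clock: 19.42
eef_pos: [456.9, 73.7, 38.9]
tcp_rot: [3.141, 0.003, 3.141]
contact_force: [-0.4, -1.6, 7.5]
opening: 0.697
grasp_force: 31.9
clock: 19.67
eef_pos: [457.0, 73.7, 39.1]
tcp_rot: [3.141, 0.003, 3.141]
contact_force: [-0.7, -1.4, 11.8]
opening: 0.694
grasp_force: 51.1
```

Converted, -10 mm is -0.02, -5 mm is -0.01.

```bash
python3 -m handwheel '{"deltas":[[0, 0, 0, 0, 0, -0.004, 0.6], [0, 0, 0, 0, 0, -0.01, 0.6], [0, 0, 0, 0, 0, -0.02, 0.6], [0, 0, 0, 0, 0, -0.02, 0.6], [0, 0, 0, 0, 0, 0, 0.6]]}' && python3 -m handwheel '{"deltas":[[0, 0, 0, 0, 0, -0.03, 0.6], [0, 0, 0, 0, 0, -0.04, 0.6], [0, 0, 0, 0, 0, -0.024, 0.6], [0, 0, 0, 0, 0, 0, 0.6]]}'; python3 - <<'E'
from rig import cams,r
import cv2,numpy as np
a=cv2.resize(cams.grab_frame("side")[160:300,270:410,::-1],(400,400),interpolation=cv2.INTER_CUBIC)
b=cams.grab_frame("wrist")[180:430,195:445,::-1]
cv2.imwrite("pics/s9.png",np.hstack([a,cv2.resize(b,(400,400))]))
E
```

```text
clock: 20.08
eef_pos: [456.9, 73.9, 66.6]
tcp_rot: [3.141, 0.003, 3.141]
contact_force: [0.7, 0.7, -2.5]
opening: 0.691
grasp_force: 54.5
clock: 20.42
eef_pos: [457.2, 74.0, 113.8]
tcp_rot: [3.141, 0.004, 3.141]
contact_force: [0.2, 0.4, -3.1]
opening: 0.692
grasp_force: 55.4
```

View pics/s9.png

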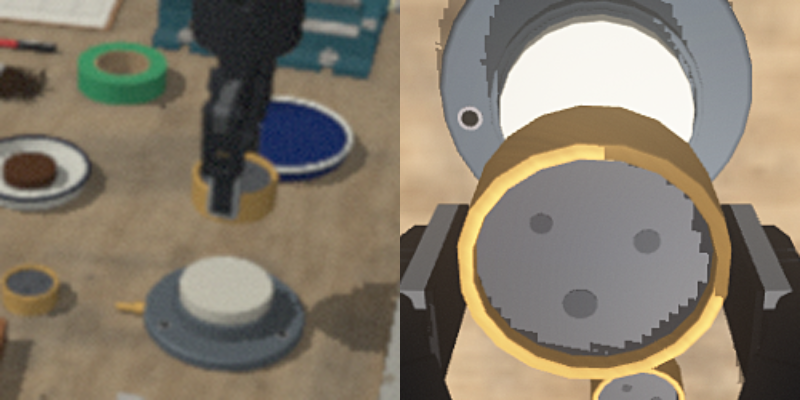

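The ring is held level, its centre at (595,258) in the right half. The ceramic stone is still in its recess, and the bronze stone is in the middle of the white dish. I'll carry the ring to the pan.

Converted, 36 mm is 0.072, 35 mm is 0.07.

```bash
python3 -m handwheel '{"deltas":[[0, 0, 0, 0.002, 0.03, 0, 0.6], [0, 0, 0, 0.002, 0.056, 0, 0.6], [0, 0, 0, 0.002, 0.07, 0, 0.6], [0, 0, 0, 0.002, 0.072, 0, 0.6], [0, 0, 0, 0.002, 0.072, 0, 0.6]]}' && python3 -m handwheel '{"deltas":[[0, 0, 0, 0.002, 0.072, 0, 0.6], [0, 0, 0, 0.002, 0.072, 0, 0.6], [0, 0, 0, 0, 0.056, 0, 0.6], [0, 0, 0, 0, 0.03, 0, 0.6], [0, 0, 0, 0, 0.01, 0, 0.6]]}' && python3 -m handwheel '{"deltas":[[0, 0, 0, 0, 0, 0, 0.6], [0, 0, 0, 0, 0, 0.04, 0.6], [0, 0, 0, 0, 0, 0.04, 0.6], [0, 0, 0, 0, 0, 0.016, 0.6], [0, 0, 0, 0, 0, 0, 0.6]]}'; python3 -m handwheel '{"deltas":[[0, 0, 0, 0, 0, 0, 0.6], [0, 0, 0, 0, 0, 0, 0.6]]}';  python3 - <<'E'
from rig import cams,r
from m import *
c=cams.camera_params("side");w=cams.camera_params("wrist")
im=cams.grab_frame("wrist")[:,:,::-1];cv2.imwrite("pics/pan.png",im)
q=proj(w,circ(447.4,344.1,50,52));print(q.min(0).round(),q.max(0).round())
g=cv2.cvtColor(im,cv2.COLOR_BGR2HSV)
v=im.astype(int).sum(2)//3
cx=int(q.mean(0)[0])
for row in (int(q[:,1].min())+25,int(q[:,1].min())+45): print(row,[(x,int(v[row,x-2:x+3].mean())) for x in range(int(q[:,0].min())-16,int(q[:,0].max())+17,4)])
E
```

```text
clock: 20.93
eef_pos: [449.8, 224.7, 110.1]
tcp_rot: [-3.141, -0.002, 3.14]
contact_force: [1.3, 0.3, -2.6]
opening: 0.687
grasp_force: 55.3
clock: 21.35
eef_pos: [448.3, 345.7, 110.2]
tcp_rot: [-3.141, -0.001, -3.14]
contact_force: [0.1, -1.0, -3.1]
opening: 0.688
grasp_force: 55.3
clock: 21.77
eef_pos: [447.4, 341.2, 61.2]
tcp_rot: [-3.138, -0.004, 3.14]
contact_force: [0.2, 0.1, -2.8]
opening: 0.694
grasp_force: 55.3
clock: 21.93
eef_pos: [449.4, 343.4, 64.2]
tcp_rot: [3.141, 0.001, 3.14]
contact_force: [0.8, 0.9, -3.4]
opening: 0.692
grasp_force: 55.3
[197. 181.] [440. 400.]
205 [(180, 178), (184, 184), (188, 183), (192, 184), (196, 184), (200, 184), (204, 184), (208, 183), (212, 184), (216, 184), (220, 184), (224, 184), (228, 184), (232, 183), (236, 184), (240, 183), (244, 183), (248, 183), (252, 182), (256, 182), (260, 184), (264, 161), (268, 130), (272, 137), (276, 137), (280, 136), (284, 135), (288, 134), (292, 134), (296, 135), (300, 135), (304, 136), (308, 135), (312, 134), (316, 134), (320, 133), (324, 134), (328, 136), (332, 137), (336, 138), (340, 139), (344, 138), (348,
[... 451 characters left out ...]
85), (224, 184), (228, 184), (232, 184), (236, 185), (240, 146), (244, 141), (248, 140), (252, 139), (256, 138), (260, 139), (264, 138), (268, 138), (272, 138), (276, 140), (280, 140), (284, 140), (288, 140), (292, 141), (296, 140), (300, 139), (304, 139), (308, 138), (312, 137), (316, 137), (320, 138), (324, 139), (328, 139), (332, 138), (336, 137), (340, 136), (344, 138), (348, 138), (352, 139), (356, 139), (360, 140), (364, 141), (368, 143), (372, 144), (376, 145), (380, 147), (384, 149), (388, 148), (392, 147), (396, 190), (400, 220), (404, 221), (408, 223), (412, 224), (416, 220), (420, 193), (424, 194), (428, 242), (432, 251), (436, 251), (440, 251), (444, 249), (448, 244), (452, 212)]
```

The wrist picture's edge profile puts the pan about 4 mm towards +x/+y of the top-camera estimate, so I'll shift to a compromise and lower slowly.

Converted, 3.6 mm is 0.0072, -2.6 mm is -0.0052.

```bash
python3 -m handwheel '{"deltas":[[0, 0, 0, -0.0052, 0.0072, 0.006, 0.6], [0, 0, 0, 0, 0, 0.006, 0.6], [0, 0, 0, 0, 0, 0.003, 0.6], [0, 0, 0, 0, 0, 0, 0.6], [0, 0, 0, 0, 0, 0, 0.6]]}'|egrep 'eef|cont' && python3 -m handwheel '{"deltas":[[0, 0, 0, 0, 0, 0.003, 0.6], [0, 0, 0, 0, 0, 0, 0.6], [0, 0, 0, 0, 0, 0, 0.6]]}'|egrep 'eef|cont' && python3 -m handwheel '{"deltas":[[0, 0, 0, 0, 0, 0.002, 0.6], [0, 0, 0, 0, 0, 0, 0.6], [0, 0, 0, 0, 0, 0, 0.6]]}'|egrep 'eef|cont'
```

```text
eef_pos: [451.2, 347.3, 55.8]
contact_force: [0.6, 0.1, -2.6]
eef_pos: [451.3, 347.3, 54.3]
contact_force: [-1.4, -0.4, -3.2]
eef_pos: [451.4, 347.3, 53.4]
contact_force: [0.2, 0.9, -3.2]
```

Converted, 0.6 mm is 0.0012.

```bash
python3 -m handwheel '{"deltas":[[0, 0, 0, 0, 0, 0.0012, 0.6], [0, 0, 0, 0, 0, 0, 0.6], [0, 0, 0, 0, 0, 0, 0.6]]}'|egrep 'eef|cont' && python3 -m handwheel '{"deltas":[[0, 0, 0, 0, 0, 0, 0.7], [0, 0, 0, 0, 0, 0, 0.75], [0, 0, 0, 0, 0, 0, 0.85], [0, 0, 0, 0, 0, 0, 0.9], [0, 0, 0, 0, 0, 0, 0.95]]}' && python3 -m handwheel '{"deltas":[[0, 0, 0, 0, 0, -0.01, 0.95], [0, 0, 0, 0, 0, -0.04, 0.95], [0, 0, 0, 0, 0, -0.05, 0.95], [0, 0, 0, 0, 0, -0.02, 0.95], [0, 0, 0, 0, 0, 0, 0.95]]}'; python3 - <<'E'
from rig import cams,r
from m import *
print(r.sense()["eef_pos"])
w=cams.camera_params("wrist");im=cams.grab_frame("wrist")[:,:,::-1]
m=cv2.inRange(cv2.cvtColor(im,cv2.COLOR_BGR2HSV),(15,90,90),(32,255,255))
n,l,st,ce=cv2.connectedComponentsWithStats(m);print(st[st[:,4]>400])
for z,rad in((74,30.5),): q=proj(w,circ(449,347.3,z,rad));print(q.min(0),q.max(0))
g=cv2.cvtColor(cams.grab_frame("top"),cv2.COLOR_RGB2BGR)
cv2.imwrite("pics/topR.png",g);cv2.imwrite("pics/panR.png",im)
m=cv2.inRange(cv2.cvtColor(g,cv2.COLOR_BGR2HSV),(15,100,90),(32,255,255))[270:340,160:240]
n,l,st,ce=cv2.connectedComponentsWithStats(m);print(st[st[:,4]>15])
E
```

```text
eef_pos: [451.4, 347.3, 53.2]
contact_force: [-1.7, -2.1, 4.2]
clock: 23.57
eef_pos: [451.5, 347.4, 52.8]
tcp_rot: [3.141, 0.0, 3.141]
contact_force: [0.0, -0.6, 0.9]
opening: 0.954
grasp_force: 0.0
clock: 23.98
eef_pos: [453.0, 348.5, 115.5]
tcp_rot: [3.139, 0.004, 3.141]
contact_force: [0.0, 0.1, -0.3]
opening: 0.953
grasp_force: 0.0
[452.96532523 348.49561284 115.49799518]
[[     0      0    640    480 293507]
 [   475     35    165    108   2850]
 [     0    161     65     21    482]
 [   253    203    123    125   3963]
 [   554    245     59     17    453]
 [   528    270     51     34    735]
 [   582    272     56     16    420]
 [     0    386     33     33    634]]
[251.40447917 211.5149955 ] [376.47270329 326.85365801]
[[   0    0   80   70 5486]
 [  26   19   23    7   60]
 [  25   42   23    8   54]]
```

```bash
python3 - <<'E'
from rig import cams
from m import *
c=cams.camera_params("top")
for uv in((196.5,304.5),(197,305)): print(px2w(c,uv,74).round(1))
w=cams.camera_params("wrist");im=cv2.imread("pics/panR.png");v=im.mean(2)
# pan rim: fit centre maximising radial brightness gradient, for r=52,z=50
def score(v,c,x,y):
    a=circ(x,y,50,50.5,180);b=circ(x,y,50,53.5,180)
    def s(p):
        q=proj(c,p);return cv2.remap(v.astype(np.float32),q[:,0].astype(np.float32)[None],q[:,1].astype(np.float32)[None],cv2.INTER_LINEAR,borderValue=-1)[0]
    A,B=s(a),s(b);k=(A>=0)&(B>=0);return np.mean(np.clip(abs(A-B)[k],0,60))
for nm,f,cc in(("wrist","panR",w),("top0","top0",c)):
    v=cv2.imread(f"pics/{f}.png").mean(2)
    print(nm,sorted([(round(score(v,cc,x,y),2),x,y) for x in np.arange(440,460,1.) for y in np.arange(336,356,1.)])[-4:])
E
```

```text
[449.6 342.   74. ]
[448.6 341.   74. ]
wrist [(np.float32(32.42), np.float64(448.0), np.float64(345.0)), (np.float32(32.78), np.float64(447.0), np.float64(345.0)), (np.float32(33.38), np.float64(448.0), np.float64(346.0)), (np.float32(34.47), np.float64(448.0), np.float64(347.0))]
top0 [(np.float32(24.08), np.float64(445.0), np.float64(342.0)), (np.float32(24.18), np.float64(443.0), np.float64(342.0)), (np.float32(24.55), np.float64(444.0), np.float64(343.0)), (np.float32(26.19), np.float64(444.0), np.float64(342.0))]
```

Ring and pan centres agree within about 2–3 mm in each camera. Back to the stack for the ceramic stone.

Converted, -38 mm is -0.076, -30 mm is -0.06.

```bash
python3 -m handwheel '{"deltas":[[0, 0, 0, 0, -0.03, 0, 1], [0, 0, 0, 0, -0.06, 0, 1], [0, 0, 0, 0, -0.076, 0, 1], [0, 0, 0, 0, -0.076, 0, 1], [0, 0, 0, 0, -0.076, 0, 1]]}' && python3 -m handwheel '{"deltas":[[0, 0, 0, 0, -0.076, 0, 1], [0, 0, 0, 0, -0.076, 0, 1], [0, 0, 0, 0, -0.056, 0, 1], [0, 0, 0, 0, -0.02, 0, 1], [0, 0, 0, 0, 0, 0, 1]]}' && python3 -m handwheel '{"deltas":[[0, 0, 0, 0, 0, 0, 1], [0, 0, 0, 0, 0, 0, 1]]}'; python3 - <<'E'
from rig import cams,r
from m import *
print(r.sense()["eef_pos"].round(1))
w=cams.camera_params("wrist");im=cams.grab_frame("wrist")[:,:,::-1];cv2.imwrite("pics/cer.png",im)
h=cv2.cvtColor(im,cv2.COLOR_BGR2HSV);m=cv2.inRange(h,(0,0,195),(180,70,255))[150:340,220:420]
n,l,st,ce=cv2.connectedComponentsWithStats(m)
for i in range(1,n):
    if st[i][4]>500: print(st[i]+[220,150,0,0,0],ce[i]+[220,150])
q=proj(w,circ(454.3,73,36,35));print(q.min(0).round(1),q.max(0).round(1))
E
```

```text
clock: 24.5
eef_pos: [449.7, 185.9, 111.4]
tcp_rot: [-3.14, -0.002, -3.141]
contact_force: [0.1, -0.9, 0.3]
opening: 1.001
grasp_force: 0.0
clock: 24.92
eef_pos: [450.0, 71.9, 111.8]
tcp_rot: [-3.141, -0.002, 3.138]
contact_force: [0.8, 0.6, -0.7]
opening: 1.0
grasp_force: 0.0
clock: 25.08
eef_pos: [451.0, 75.0, 112.4]
tcp_rot: [3.141, -0.001, 3.141]
contact_force: [-0.0, 0.6, 0.3]
opening: 0.998
grasp_force: 0.0
[451.   75.  112.4]
[  256   204   121   113 10580] [315.7389414  259.64272212]
[252.2 200.6] [374.1 314.4]
```

The ceramic stone's measured centre is about (456,74.7). I'll descend to it slowly.

Converted, 25 mm is 0.05, -4.5 mm is -0.009.

```bash
python3 -m handwheel '{"deltas":[[0, 0, 0, -0.009, 0, 0.03, 1], [0, 0, 0, 0, 0, 0.05, 1], [0, 0, 0, 0, 0, 0.04, 1], [0, 0, 0, 0, 0, 0.02, 1], [0, 0, 0, 0, 0, 0, 1]]}' 30 | egrep 'eef|cont' && python3 -m handwheel '{"deltas":[[0, 0, 0, 0, 0, 0.01, 1], [0, 0, 0, 0, 0, 0.01, 1], [0, 0, 0, 0, 0, 0.008, 1], [0, 0, 0, 0, 0, 0, 1], [0, 0, 0, 0, 0, 0, 1]]}'
```

```text
eef_pos: [454.1, 75.0, 40.9]
contact_force: [-0.8, -0.7, -0.1]
clock: 25.97
eef_pos: [455.9, 74.3, 29.0]
tcp_rot: [3.142, 0.0, 3.141]
contact_force: [-0.5, 0.5, -0.6]
opening: 1.005
grasp_force: 0.0
```

Converted, 4 mm is 0.008, 2 mm is 0.004.

```bash
python3 -m handwheel '{"deltas":[[0, 0, 0, 0, 0, 0.008, 1], [0, 0, 0, 0, 0, 0.004, 1], [0, 0, 0, 0, 0, 0, 1], [0, 0, 0, 0, 0, 0, 1]]}' | egrep 'eef|cont' && python3 -m handwheel '{"deltas":[[0, 0, 0, 0, 0, 0, 0.9], [0, 0, 0, 0, 0, 0, 0.85], [0, 0, 0, 0, 0, 0, 0.8], [0, 0, 0, 0, 0, 0, 0.7], [0, 0, 0, 0, 0, 0, 0.7]]}' && python3 -m handwheel '{"deltas":[[0, 0, 0, 0, 0, 0, 0.7], [0, 0, 0, 0, 0, 0, 0.7], [0, 0, 0, 0, 0, 0, 0.7]]}' 40
```

```text
eef_pos: [455.6, 74.3, 22.7]
contact_force: [0.2, 1.1, 0.5]
clock: 26.72
eef_pos: [455.8, 74.3, 23.3]
tcp_rot: [-3.142, 0.0, 3.141]
contact_force: [-2.4, -1.6, 9.8]
opening: 0.798
grasp_force: 31.0
clock: 26.97
eef_pos: [455.8, 74.3, 23.5]
tcp_rot: [-3.142, 0.0, 3.141]
contact_force: [-3.3, -0.5, 12.5]
opening: 0.795
grasp_force: 41.3
```

Opening 0.795 matches the 70 mm stone. I'll lift it and go to the blue dish.

Converted, -20 mm is -0.04, -15 mm is -0.03.

```bash
python3 -m handwheel '{"deltas":[[0, 0, 0, 0, 0, -0.004, 0.7], [0, 0, 0, 0, 0, -0.008, 0.7], [0, 0, 0, 0, 0, -0.02, 0.7], [0, 0, 0, 0, 0, -0.03, 0.7], [0, 0, 0, 0, 0, -0.04, 0.7]]}' && python3 -m handwheel '{"deltas":[[0, 0, 0, 0, 0, -0.04, 0.7], [0, 0, 0, 0, -0.03, -0.02, 0.7], [0, 0, 0, 0, -0.056, 0, 0.7], [0, 0, 0, 0, -0.072, 0, 0.7], [0, 0, 0, 0, -0.072, 0, 0.7]]}' && python3 -m handwheel '{"deltas":[[0, 0, 0, 0, -0.072, 0, 0.7], [0, 0, 0, 0, -0.072, 0, 0.7], [0, 0, 0, 0, -0.072, 0, 0.7], [0, 0, 0, 0, -0.056, 0, 0.7], [0, 0, 0, -0.006, -0.03, 0, 0.7]]}' && python3 -m handwheel '{"deltas":[[0, 0, 0, 0, 0, 0, 0.7], [0, 0, 0, 0, 0, 0, 0.7], [0, 0, 0, 0, 0, 0, 0.7]]}'; python3 - <<'E'
from rig import cams,r
from m import *
print(r.sense()["eef_pos"].round(1))
def sc(v,c,x,y,z,rad):
    def s(p):
        q=proj(c,p).astype(np.float32);return cv2.remap(v.astype(np.float32),q[:,0][None],q[:,1][None],cv2.INTER_LINEAR,borderValue=-1)[0]
    I,M,O=[s(circ(x,y,z,t,180)) for t in(rad-5,rad-1.5,rad+2)];k=(I>=0)&(M>=0)&(O>=0);return np.mean(np.clip((M-I)[k],-20,80)+np.clip((M-O)[k],-20,80))
for nm in("wrist","top"):
    im=cams.grab_frame(nm)[:,:,::-1] if nm=="wrist" else cv2.imread("pics/top0.png");c=cams.camera_params(nm)
    if nm=="wrist": cv2.imwrite("pics/blue.png",im)
    v=im[:,:,2]
    print(nm,sorted([(round(float(sc(v,c,x,y,19,66)),2),float(x),float(y)) for x in np.arange(454,472,1.) for y in np.arange(-204,-182,1.)])[-4:])
E
```

```text
clock: 27.38
eef_pos: [454.8, 74.2, 74.0]
tcp_rot: [-3.141, -0.002, 3.141]
contact_force: [0.4, -0.4, -0.7]
opening: 0.792
grasp_force: 45.1
clock: 27.8
eef_pos: [455.7, -41.5, 104.9]
tcp_rot: [-3.141, 0.001, -3.14]
contact_force: [0.6, 0.2, -1.3]
opening: 0.798
grasp_force: 45.2
clock: 28.22
eef_pos: [458.1, -194.7, 104.6]
tcp_rot: [-3.141, 0.001, 3.139]
contact_force: [0.0, 0.2, -0.7]
opening: 0.791
grasp_force: 45.2
clock: 28.47
eef_pos: [458.1, -190.9, 104.0]
tcp_rot: [3.141, -0.0, 3.141]
contact_force: [0.1, -0.1, -0.4]
opening: 0.793
grasp_force: 45.2
[ 458.1 -190.9  104. ]
wrist [(88.76, 463.0, -192.0), (90.5, 463.0, -190.0), (92.39, 463.0, -191.0), (92.87, 462.0, -191.0)]
top [(131.88, 463.0, -192.0), (137.26, 463.0, -191.0), (141.66, 464.0, -192.0), (146.92, 464.0, -191.0)]
```

The blue dish fits at (463,-191) in both cameras. Lowering.

Converted, 28 mm is 0.056, -4.9 mm is -0.0098.

```bash
python3 -m handwheel '{"deltas":[[0, 0, 0, -0.0098, 0, 0.024, 0.7], [0, 0, 0, 0, 0, 0.056, 0.7], [0, 0, 0, 0, 0, 0.05, 0.7], [0, 0, 0, 0, 0, 0.03, 0.7], [0, 0, 0, 0, 0, 0.01, 0.7]]}' && python3 -m handwheel '{"deltas":[[0, 0, 0, 0, 0, 0.008, 0.7], [0, 0, 0, 0, 0, 0, 0.7], [0, 0, 0, 0, 0, 0, 0.7]]}'|egrep 'eef|cont' && python3 -m handwheel '{"deltas":[[0, 0, 0, 0, 0, 0.006, 0.7], [0, 0, 0, 0, 0, 0, 0.7], [0, 0, 0, 0, 0, 0, 0.7]]}'|egrep 'eef|cont'
```

```text
clock: 28.93
eef_pos: [461.8, -189.8, 16.8]
tcp_rot: [3.14, -0.004, -3.141]
contact_force: [0.0, 1.0, -0.7]
opening: 0.797
grasp_force: 45.3
eef_pos: [464.0, -191.5, 15.5]
contact_force: [-0.0, -0.3, -0.7]
eef_pos: [463.7, -191.8, 12.3]
contact_force: [-0.1, -0.1, -0.6]
```

Converted, 3 mm is 0.006, 2.5 mm is 0.005.

```bash
python3 -m handwheel '{"deltas":[[0, 0, 0, 0, 0.001, 0.006, 0.7], [0, 0, 0, 0, 0, 0.005, 0.7], [0, 0, 0, 0, 0, 0, 0.7], [0, 0, 0, 0, 0, 0, 0.7]]}'|egrep 'eef|cont' && python3 -m handwheel '{"deltas":[[0, 0, 0, 0, 0, 0.003, 0.7], [0, 0, 0, 0, 0, 0, 0.7], [0, 0, 0, 0, 0, 0, 0.7]]}'|egrep 'eef|cont' && python3 -m handwheel '{"deltas":[[0, 0, 0, 0, 0, 0.002, 0.7], [0, 0, 0, 0, 0, 0, 0.7], [0, 0, 0, 0, 0, 0, 0.7]]}'|egrep 'eef|cont'
```

```text
eef_pos: [463.2, -191.1, 6.1]
contact_force: [-0.4, -0.4, -1.5]
eef_pos: [463.4, -191.2, 4.7]
contact_force: [0.2, -1.3, -1.4]
eef_pos: [463.4, -191.2, 3.8]
contact_force: [1.3, 0.0, -0.3]
```

Converted, 0.5 mm is 0.001.

```bash
python3 -m handwheel '{"deltas":[[0, 0, 0, 0, 0, 0.001, 0.7], [0, 0, 0, 0, 0, 0, 0.7], [0, 0, 0, 0, 0, 0, 0.7]]}'|egrep 'eef|cont' && python3 -m handwheel '{"deltas":[[0, 0, 0, 0, 0, 0, 0.8], [0, 0, 0, 0, 0, 0, 0.84], [0, 0, 0, 0, 0, 0, 0.88], [0, 0, 0, 0, 0, 0, 0.88], [0, 0, 0, 0, 0, 0, 0.88]]}' && python3 -m handwheel '{"deltas":[[0, 0, 0, 0, 0, -0.01, 0.88], [0, 0, 0, 0, 0, -0.04, 0.88], [0, 0, 0, 0, 0, -0.06, 0.88], [0, 0, 0, 0, 0, -0.06, 0.88], [0, 0, 0, 0, 0, -0.05, 0.88]]}' && python3 -m handwheel '{"deltas":[[0, 0, 0, 0, 0, 0, 0.88], [0, 0, 0, 0, 0, 0, 0.88], [0, 0, 0, 0, 0, 0, 0.88]]}'; python3 - <<'E'
from rig import cams
from m import *
w=cams.camera_params("wrist");im=cams.grab_frame("wrist")[:,:,::-1];cv2.imwrite("pics/end_w.png",im)
m=cv2.inRange(cv2.cvtColor(im,cv2.COLOR_BGR2HSV),(0,0,150),(40,80,255))
n,l,st,ce=cv2.connectedComponentsWithStats(m)
q=proj(w,circ(463.4,-191.2,16,35));print(q.min(0).round(),q.max(0).round())
i=l[int(q[:,1].mean()),int(q[:,0].mean())];print(i,st[i])
t=cams.grab_frame("side")[:,:,::-1];cv2.imwrite("pics/end_s.png",t)
E
```

```text
eef_pos: [463.4, -191.2, 3.7]
contact_force: [-2.5, 0.1, 6.1]
clock: 30.93
eef_pos: [463.4, -191.2, 3.3]
tcp_rot: [-3.142, 0.0, 3.141]
contact_force: [0.3, -0.2, -0.1]
opening: 0.881
grasp_force: 0.0
clock: 31.35
eef_pos: [463.5, -191.2, 115.3]
tcp_rot: [-3.141, 0.001, 3.141]
contact_force: [0.8, -1.7, -0.4]
opening: 0.879
grasp_force: 0.0
clock: 31.6
eef_pos: [463.1, -191.1, 113.1]
tcp_rot: [3.142, -0.0, 3.141]
contact_force: [-0.3, -0.2, -0.4]
opening: 0.878
grasp_force: 0.0
[260. 188.] [373. 295.]
423 [ 261  187  112  107 9345]
```

The ceramic stone lies exactly where predicted, and all four pieces have been placed. Handing in.

```bash
python3 -c "
from rig import r
print(r.sign_off())"
```

```text
the job is handed in; nothing more can be done
None
```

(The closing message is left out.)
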